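# Fit the slotted driving sleeve on the polishing spindle

### The job

Fit the loose metal sleeve on the polishing spindle: slide it down over the upright shaft with its two foot slots over the two orange lugs, until it is fully home on the boss. Lower it in the gripper, do not let it drop onto the spindle, then let go and leave the other things on the bench where they lie.

Things in the scene. Friction and masses are not known exactly. Their poses are not given: they have to be found in the camera images.
- seat (a point): Point on the axis of the fixed polishing spindle at the level of the boss top, on which the sleeve's foot must rest, 40 mm above the table. z points up along the shaft; the lugs lie along +x and -x. The spindle: green foot 120 x 110 x 18 mm with four screw heads, grey round boss 64 mm across at its top, steel shaft.
- shaft_top (a point): Centre of the top end of the spindle's upright steel shaft, 115 mm above the table and 75 mm above the seat. The shaft is 26 mm in diameter; its last 7 mm taper to 14 mm.
- lug (a point): Centre of the top face of one of the two orange driving lugs on the boss; the other is its mirror image across the shaft (along -x of the seat). Each is 10 mm wide (along the seat's y), 9 mm high and reaches from the shaft to 24 mm from the axis.
- sleeve_center (a point): Centre of the loose sleeve, on its axis, 40 mm above its foot; z points up to its head. It starts upright on the table, foot down. 80 mm tall, about 0.35 kg, 30 mm bore right through. The top 30 mm is a hexagonal aluminium head, 52 mm across flats: grip any two opposite flats. Below, a round steel body, 48 mm across. Fully home, this point is 40 mm above the seat.
- slot (a point): Bottom of the +x one of two equal slots in the sleeve's foot, 19.5 mm from its axis; the other lies opposite, at -x of the sleeve. Each is 16 mm wide, 12 mm deep, open down and outwards. The head flats over the slots (facing sleeve +x and -x) are painted orange, with an orange line on top; flats lie every 60 degrees. Either slot fits either lug; off the lugs the sleeve stays 9 mm high.
- sleeve: The same sleeve, origin at the centre of its foot, same axes.
- instrument_head: Black knurled instrument head lying behind the spindle or sleeve, 27 x 96 x 28 mm; leave alone.
- marker: Yellow marker pen with black cap lying near the front edge of the table, 102 mm long, 14 mm thick; leave alone.
- lens: Small trial lens in a white ring lying on the right, 50 x 42 x 8 mm; leave alone.
Mind the look-alikes: they are no part of the job. Leave any blue or turquoise look-alike of the sleeve alone.

How it is judged (in metres and radians):
On the way:
1. the sleeve, held in the fingers, is over the shaft: within 8 mm of its axis and its foot at least 5 mm below the shaft top (horizontal distance between sleeve_center and seat below 0.008 m and z of sleeve_center in the frame of seat below 0.11 m and contact force between the fingers and sleeve above 0.5 N), for 0.1 s.
At the end, for the whole second after the job is handed in: The sleeve is on the shaft with its slots over the lugs and fully home: its foot within 2.5 mm of the boss top, its axis within 5 mm of the shaft's, upright within 0.06 rad, released and at rest (z of sleeve_center in the frame of seat below 0.0425 m and horizontal distance between sleeve_center and seat below 0.005 m and angle between sleeve_center's own z axis and vertical below 0.06 rad and linear speed of sleeve below 0.02 m/s); the robot touches nothing.
It fails at once if the sleeve is dropped onto the spindle: over the shaft (within 20 mm of its axis) and falling or moving faster than 0.6 m/s (horizontal distance between sleeve_center and seat below 0.02 m and z of sleeve_center in the frame of seat below 0.125 m and linear speed of sleeve above 0.6 m/s).
It fails at once if the instrument head, marker or lens is moved by more than 30 mm (distance of any of instrument_head, marker, lens from where it was at the start of the episode above 0.03 m).
It also fails if it takes over 42 s, if anything falls off the work surface, if the arm or the gripper's body presses on something with over 40 N, if the wrist force passes 120 N, or if a joint passes its speed limit or range.

### The arm

A 7-joint arm with a two-finger parallel gripper is mounted at the origin on a cart in front of the work surface, level with it; the furniture and walls round the work are solid. World frame = base frame: x ahead of the robot, y to its left, z up, the work surface at z = 0. Lengths are in mm, angles in rad, forces in N, time in s.
With the tool pointing down it reaches from about 400 to 875 mm from the base axis. Payload 4.4 kg.
Tool frame: the origin (TCP) lies at the very end of the fingers, on their centre line; the grasp point (between the pads) lies 19 mm behind it; z points along the fingers, y is the direction in which the jaws open and shut (so a half turn about z gives the same grasp; the last joint's range is limited). The gripper opens to 85 mm and grips with 20 to 120 N. Pads are 22 mm wide; open, the fingers measure 114 mm over their backs; the gripper's body (76 mm by 85 mm) begins 54 mm behind the grasp point. The pads swing forward as they close: fully open they stand 13 mm farther back than shut.
Start: joints at [1.201, 0.628, 0.038, 1.517, -0.027, 0.996, -0.02], TCP at [194.474, -620.24, 231.313] pointing down, gripper open.
Joint ranges: [-3.06, 3.06], [-0.37, 2.12], [-1.25, 1.32], [0.18, 2.47], [-1.1, 4.24], [0.23, 1.98], [-2.94, 2.94]. Speed limits (rad/s): [2.57, 2.57, 3.14, 3.14, 3.14, 3.14, 3.14].

### API

Orientations are given as [roll, pitch, yaw] about the fixed x, y, z axes, in that order (R = Rz(yaw) Ry(pitch) Rx(roll)).
In Python, from cell import ctrl, eyes gives the robot as it stands.
- The arm moves only by the tool move_arm, never from a script. Its argument "increments" is a list of rows, each a list of 6 numbers: the shift along the tool's x, y, z in cm, then the turn, a rotation vector about the tool's x, y, z in degrees. In form: [[x, y, z, wx, wy, wz], ...]. A call has 1 to 20 rows; each row is the pose to reach, as a shift and turn from the pose commanded when the call began, along the tool's axes at that moment; what a row does not reach only later rows make up. A row lasts 1/10 s, in which the tool goes at most 50 mm and 8.59 degrees, less where a joint would pass 70% of its speed; a pose out of reach is approached as far as the arm can. A call with a gripper value outside its range is refused whole. "grip" is the opening, from -1 (shut) to 1 (fully open), set as the call begins (left out, the last holds). The fingers move at their own pace and stop on an object; the grip force is fixed at half the most. Time passes only in rows, so rows that repeat a pose let the fingers close. It gives the time, the measured TCP pose, the force and the opening at its end, in the units of the state.
- ctrl.read_state(): the state, without advancing time (a new reading comes with each control period).
- eyes.get_image(name): name is "scene" or "top"; returns the picture (400x640x3 uint8, red, green, blue); there is no depth.
- eyes.calibration(name): a dict with "fx", "fy", "cx", "cy" (pixels), "pose" (4x4, takes a point from camera to world coordinates). Camera axes: x right, y up, looking along -z (the intrinsics and any distortion apply to the point x, -y, -z); pixel columns grow to the right and rows downward; lengths in mm; the calibration is good to about 2 mm. A picture is of the moment at which its call begins. calibration takes no time and is no camera call.
- ctrl.finish_job(): hands the job in, once; it reports no verdict.
The state is a dict: "clock": time; "qpos": joint angles; "qd": joint speeds; "tau": joint torques, N m; "eef_pos": TCP position; "tool_rot": TCP orientation; "force": force on the tool from outside, world axes, zero at the start; "torque": the same for the moment, N m; "width": finger opening in mm.
Only numpy, scipy, OpenCV 4.12 (cv2) and the standard library are available. Lean on these libraries where they do the work, as an engineer would, in place of code of your own. Each camera call takes 0.05 s, during which the arm holds its last target. There are 200 camera calls.

## Working session

There is one attempt and no reset: what is moved stays moved. The work goes in short steps, Python scripts to look and compute and a tool call to move; the robot and the scene stay as the last step left them, time stands still between calls to the robot, and variables do not carry over. Pictures are saved under pics/ and viewed, about 8 in all and at most 12, crops included, and the job is handed in when it is done.

Besides the shell and the picture viewer there is one more tool, called as a command line: name --pt "numbers of a row" for each row, then --argument value for the rest. move_arm: Moves the arm, as the interface text tells. Its arguments: {"type":"object","properties":{"increments":{"type":"array","items":{"type":"array","items":{"type":"number"}}},"grip":{"type":"number"}},"required":["increments"]}

```bash
mkdir -p pics; ls; python3 - <<'E'
from cell import ctrl, eyes
import cv2
for n in("scene","top"):
    im=eyes.get_image(n); cv2.imwrite(f"pics/{n}0.png",im[:,:,::-1])
    c=eyes.calibration(n); print(n,c)
s=ctrl.read_state(); print(s)
E
```

```text
pics
scene {'fx': 404.81440508457575, 'fy': 404.81440508457575, 'cx': 322.4065330205169, 'cy': 198.4436362807932, 'pose': array([[-8.26811320e-01,  2.69943532e-01, -4.93470902e-01,
        -1.30090517e+01],
       [-5.62331494e-01, -3.76580861e-01,  7.36186217e-01,
         8.61117600e+02],
       [ 1.28970106e-02,  8.86181327e-01,  4.63159069e-01,
         5.88871306e+02],
       [ 0.00000000e+00,  0.00000000e+00,  0.00000000e+00,
         1.00000000e+00]])}
top {'fx': 457.08390061052205, 'fy': 457.08390061052205, 'cx': 312.787380398342, 'cy': 207.1014621615001, 'pose': array([[ 2.07344160e-02,  9.86923465e-01, -1.59850424e-01,
         3.49104932e+02],
       [-9.99773302e-01,  2.12414923e-02,  1.46394111e-03,
         7.70431494e+01],
       [ 4.84025937e-03,  1.59783832e-01,  9.87140162e-01,
         1.20921580e+03],
       [ 0.00000000e+00,  0.00000000e+00,  0.00000000e+00,
         1.00000000e+00]])}
{'clock': 0.1, 'qpos': array([ 1.20121766,  0.62925365,  0.03843711,  1.51822985, -0.02698964,
        0.99631431, -0.02001112]), 'qd': array([-0.00098119, -0.002281  ,  0.00074655, -0.00342101, -0.00062302,
        0.00056952, -0.00179401]), 'tau': array([ 3.51024304e-03, -5.64541483e+01,  1.23056967e+00, -1.93975246e+01,
        1.12251757e-02,  5.43709393e-03, -7.03970557e-06]), 'eef_pos': array([ 194.30181864, -619.70932845,  230.49310363]), 'tool_rot': array([-3.13990534e+00,  2.04545164e-05,  3.03780243e-01]), 'force': array([-0.76729479,  0.46630227, -1.05394086]), 'torque': array([-0.02743967, -0.03595957, -0.02240651]), 'width': 85.23847405630413}
```

View pics/scene0.png

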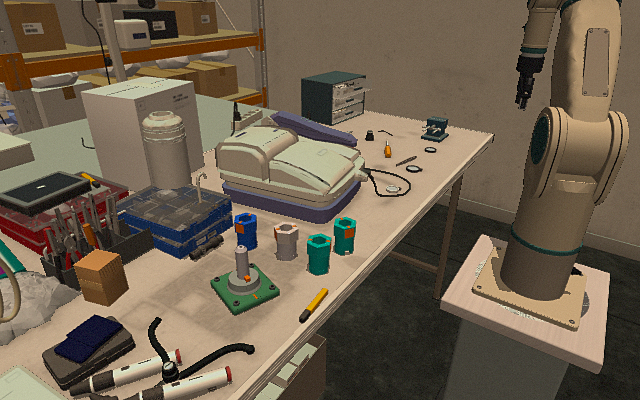

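View pics/top0.png

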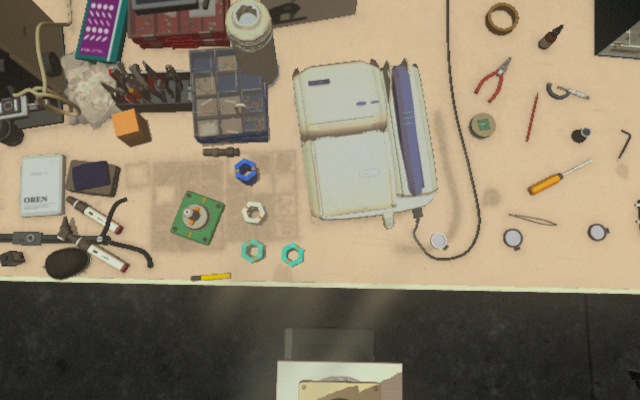

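The white/silver sleeve is at top (254,213) and scene (287,240). The spindle is at top (197,217) and scene (243,280), with blue and turquoise decoys close by. I'll zoom in on both.

```bash
cat > h.py <<'E'
import numpy as np, cv2
from cell import ctrl, eyes
def proj(n,P):
    c=eyes.calibration(n); T=np.linalg.inv(c['pose']); p=np.atleast_2d(P)@T[:3,:3].T+T[:3,3]
    return np.c_[c['cx']+c['fx']*p[:,0]/-p[:,2], c['cy']+c['fy']*-p[:,1]/-p[:,2]]
def ray(n,uv,z):
    c=eyes.calibration(n); d=c['pose'][:3,:3]@np.array([(uv[0]-c['cx'])/c['fx'],-(uv[1]-c['cy'])/c['fy'],-1]); o=c['pose'][:3,3]
    return o+d*(z-o[2])/d[2]
def crop(im,x,y,w,h,k): return cv2.resize(im[y:y+h,x:x+w],None,fx=k,fy=k,interpolation=cv2.INTER_CUBIC)
E
python3 - <<'E'
from h import *
a=cv2.imread('pics/top0.png');b=cv2.imread('pics/scene0.png')
A=crop(a,165,180,130,75,6);B=crop(b,200,205,130,110,5)
cv2.imwrite('pics/ta.png',A);cv2.imwrite('pics/sa.png',B)
print(ray('top',(254,212),80),ray('top',(197,217),40),ray('scene',(287,227),80))
E
```

```text
[516.41669659 221.85715715  80.        ] [506.15780611 373.33109685  40.        ] [515.12799833 223.15643703  80.        ]
```

View pics/ta.png

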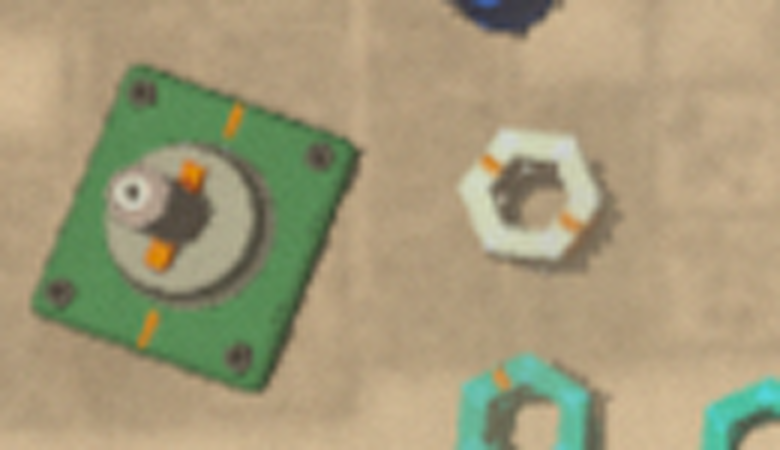

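View pics/sa.png

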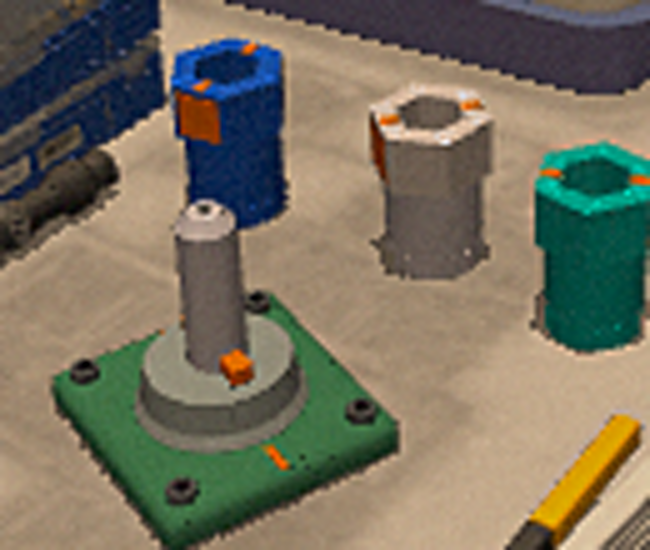

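```bash
python3 - <<'E'
from h import *
t=lambda x,y,z: ray('top',((x+.5)/6-.5+165,(y+.5)/6-.5+180),z)
s=lambda x,y,z: ray('scene',((x+.5)/5-.5+200,(y+.5)/5-.5+205),z)
def ang(a,b): d=a-b; return np.degrees(np.arctan2(d[1],d[0]))
H=np.mean([t(*p,80) for p in [(502,130),(574,135),(600,195),(558,260),(487,248),(460,187)]],0)
a,b=t(490,163,80),t(571,221,80)
print('sleeve top',H,(a+b)/2,ang(a,b),np.linalg.norm(a-b))
a,b=s(390,120,80),s(471,105,80)
print('sleeve scene',(a+b)/2,ang(a,b),np.linalg.norm(a-b))
a,b=t(234,120,18),t(148,330,18)
print('lines',(a+b)/2,ang(a,b)); a,b=t(192,176,49),t(159,255,49); print('lugs',(a+b)/2,ang(a,b),np.linalg.norm(a-b))
C=[t(*p,18) for p in [(133,65),(360,152),(262,392),(34,308)]]
print('plate',np.mean(C,0),[ang(C[i],C[(i+1)%4]) for i in range(4)],[np.linalg.norm(C[i]-C[(i+1)%4]) for i in range(4)])
print('shafttop',t(133,192,115),s(206,209,115))
C=[s(*p,z) for p,z in [((260,293),18),((398,422),18),((168,536),18),((54,380),18)]]
print('plate scene',np.mean(C,0),[ang(C[i],C[(i+1)%4]) for i in range(4)])
E
```

```text
sleeve top [517.26295292 224.52316447  80.        ] [517.43397445 224.42393453  80.        ] 55.694107912427405 42.00522322112709
sleeve scene [517.28940657 225.19410999  80.        ] 55.23043797728606 40.133706910820116
lines [509.15138778 380.3233952   18.        ] -18.83727477529177
lugs [508.68877552 379.36990537  49.        ] -19.18859027249081 36.333100062155275
plate [507.46868767 377.56171408  18.        ] [np.float64(70.2062359461111), np.float64(-19.191036541644838), np.float64(-108.78373797607695), np.float64(161.63630523253713)] [np.float64(108.65141101734714), np.float64(112.60860721259169), np.float64(106.99445103991772), np.float64(114.52407789163982)]
shafttop [508.76081555 379.88239946 115.        ] [508.54360025 381.0411238  115.        ]
plate scene [506.33425013 385.32279816  18.        ] [np.float64(-16.755042820724768), np.float64(-106.31229424289926), np.float64(159.95115247337324), np.float64(72.98438981311972)]
```

move_arm --pt "1 -0.8 -0.2 0 0 -3" --pt "3.5 -2.7 -0.5 0 0 -8" --pt "35.4 -27.6 -2 0 0 -63" --pt "35.4 -27.6 -2 0 0 -63" --pt "35.4 -27.6 -2 0 0 -63" --pt "35.4 -27.6 -2 0 0 -63" --pt "35.4 -27.6 -2 0 0 -63" --pt "35.4 -27.6 -2 0 0 -63" --pt "35.4 -27.6 -2 0 0 -63" --pt "35.4 -27.6 -2 0 0 -63" --pt "35.4 -27.6 -2 0 0 -63" --pt "35.4 -27.6 -2 0 0 -63" --pt "35.4 -27.6 -2 0 0 -63" --grip 1

```text
clock: 1.4
eef_pos: [448.7, -251.7, 251.2]
tool_rot: [-3.141, 0.001, 1.403]
force: [0.7, -0.7, 0.2]
width: 85.6
```

```bash
cat >> h.py <<'E'
from scipy.spatial.transform import Rotation as Ro
def inc(p,yawdeg):
    s=ctrl.read_state(); R=Ro.from_euler('xyz',s['tool_rot']); G=Ro.from_euler('xyz',[180,0,yawdeg],degrees=True)
    print('at',s['clock'],np.round(s['eef_pos'],1),np.round(np.degrees(s['tool_rot']),2),'F',np.round(s['force'],1),'w',round(s['width'],1),'q',np.round(s['qpos'],2))
    print('inc',np.round(R.inv().apply(np.array(p)-s['eef_pos'])/10,2),np.round(np.degrees((R.inv()*G).as_rotvec()),2))
E
python3 -c "
from h import *
inc([517.3,224.7,190],145.5)"
```

```text
at 1.4 [ 448.7 -251.7  251.2] [-1.7994e+02  5.0000e-02  8.0410e+01] F [ 0.7 -0.7  0.2] w 85.6 q [ 0.67  0.42 -0.3   1.86  0.16  0.88  0.12]
inc [48.12 -1.17  6.08] [-8.000e-02  1.000e-02 -6.509e+01]
```

move_arm --pt "2 0 0 0 0 -4" --pt "6 0 0 0 0 -10" --pt "48.1 -1.2 0 0 0 -65.1" --pt "48.1 -1.2 0 0 0 -65.1" --pt "48.1 -1.2 0 0 0 -65.1" --pt "48.1 -1.2 0 0 0 -65.1" --pt "48.1 -1.2 0 0 0 -65.1" --pt "48.1 -1.2 0 0 0 -65.1" --pt "48.1 -1.2 0 0 0 -65.1" --pt "48.1 -1.2 0 0 0 -65.1" --pt "48.1 -1.2 0 0 0 -65.1" --pt "48.1 -1.2 3 0 0 -65.1" --pt "48.1 -1.2 6.1 0 0 -65.1" --pt "48.1 -1.2 8 0 0 -65.1" --pt "48.1 -1.2 8 0 0 -65.1"

```text
clock: 2.9
eef_pos: [516.1, 223.3, 168.7]
tool_rot: [-3.136, -0.003, 2.54]
force: [-0.7, -0.2, 0.4]
width: 85.5
```

```bash
python3 - <<'E'
from h import *
inc([517.3,224.7,48],145.5)
a=crop(eyes.get_image('top')[:,:,::-1],200,160,110,110,5)
b=crop(eyes.get_image('scene')[:,:,::-1],230,140,110,150,4)
b=cv2.copyMakeBorder(b,0,0,0,0,0)[:550]
cv2.imwrite('pics/c.png',b)
E
```

```text
at 2.9 [516.1 223.3 168.7] [-1.7968e+02 -1.6000e-01  1.4553e+02] F [-0.7 -0.2  0.4] w 85.5 q [-0.09  0.64 -0.58  1.81  0.46  0.83  0.07]
inc [-0.05  0.25 12.07] [-0.32 -0.16  0.03]
```

View pics/c.png

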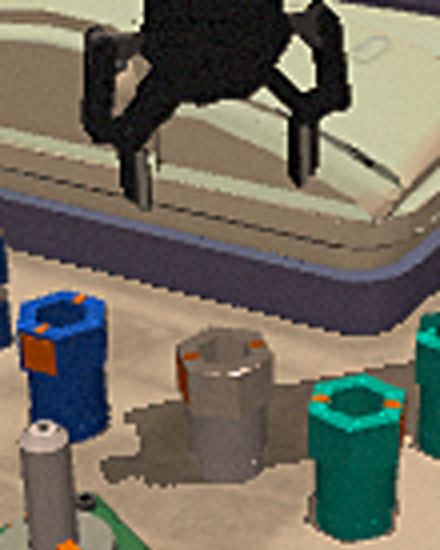

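The open fingers straddle the grey sleeve and clear its neighbours, so I'm descending.

move_arm --pt "0 0.1 2 0 0 0" --pt "0 0.1 5 0 0 0" --pt "0 0.1 8 0 0 0" --pt "0 0.1 10 0 0 0" --pt "0 0.1 11 0 0 0" --pt "0 0.1 12 0 0 0" --pt "0 0.1 12.5 0 0 0" --pt "0 0.1 12.5 0 0 0" --pt "0 0.1 12.5 0 0 0"

```text
clock: 3.9
eef_pos: [519.2, 226.4, 47.1]
tool_rot: [3.14, 0.001, 2.54]
force: [0.2, 0.3, 0.8]
width: 85.4
```

```bash
python3 -c "
from h import *
inc([517.3,224.7,43],145.5)"
```

```text
at 3.9 [519.2 226.4  47.1] [1.7993e+02 4.0000e-02 1.4550e+02] F [0.2 0.3 0.8] w 85.4 q [-0.18  0.81 -0.45  1.88  0.61  0.58 -0.05]
inc [ 0.05 -0.25  0.41] [0.07 0.04 0.  ]
```

Within 2.5 mm along the jaw axis; correct and close.

move_arm --pt "0.05 -0.2 0.3 0 0 0" --pt "0.05 -0.2 0.4 0 0 0" --pt "0.05 -0.2 0.4 0 0 0"

```text
clock: 4.2
eef_pos: [517.0, 224.6, 42.3]
tool_rot: [-3.141, 0.0, 2.539]
force: [0.6, 0.6, 0.5]
width: 85.5
```

move_arm --pt "0 0 0 0 0 0" --pt "0 0 0 0 0 0" --pt "0 0 0 0 0 0" --pt "0 0 0 0 0 0" --pt "0 0 0 0 0 0" --pt "0 0 0 0 0 0" --pt "0 0 0 0 0 0" --pt "0 0 0 0 0 0" --grip -1

```text
clock: 5.0
eef_pos: [517.3, 225.0, 42.6]
tool_rot: [3.141, 0.0, 2.54]
force: [-1.0, 0.7, 5.7]
width: 50.8
```

move_arm --pt "0 0 -0.5 0 0 0" --pt "0 0 -2 0 0 0" --pt "0 0 -5 0 0 0" --pt "0 0 -9 0 0 0" --pt "0 0 -12 0 0 0" --pt "0 0 -14 0 0 0" --pt "0 0 -14.5 0 0 0" --pt "0 0 -14.5 0 0 0" --pt "0 0 -14.5 0 0 0"

```text
clock: 5.9
eef_pos: [516.3, 223.9, 186.3]
tool_rot: [-3.139, -0.001, 2.539]
force: [-0.4, 0.4, -2.4]
width: 51.4
```

```bash
python3 -c "
from h import *
inc([508.8,380,187],71)"
```

```text
at 5.9 [516.3 223.9 186.3] [-1.7988e+02 -5.0000e-02  1.4549e+02] F [-0.4  0.4 -2.4] w 51.4 q [-0.08  0.62 -0.59  1.8   0.44  0.86  0.09]
inc [ 9.46 12.44 -0.09] [-1.400e-01  4.000e-02  7.449e+01]
```

move_arm --pt "0.5 0.7 0 0 0 4" --pt "1.5 2 0 0 0 10" --pt "3 4 0 0 0 18" --pt "4.5 6 0 0 0 26" --pt "6 8 0 0 0 34" --pt "7.5 10 0 0 0 42" --pt "8.5 11.2 0 0 0 50" --pt "9.1 12 0 0 0 58" --pt "9.4 12.4 0 0 0 65" --pt "9.4 12.4 0 0 0 70" --pt "9.4 12.4 0 0 0 74" --pt "9.4 12.4 0 0 0 74.5" --pt "9.4 12.4 0 0 0 74.5" --pt "9.4 12.4 0 0 0 74.5" --pt "9.4 12.4 0 0 0 74.5"

```text
clock: 7.4
eef_pos: [509.7, 380.0, 187.0]
tool_rot: [-3.141, 0.0, 1.24]
force: [-0.6, 0.3, -3.0]
width: 51.2
```

```bash
python3 - <<'E'
from h import *
inc([508.8,380,187],71)
t=eyes.get_image('top')[:,:,::-1];s=eyes.get_image('scene')[:,:,::-1]
cv2.imwrite('pics/t2.png',t);cv2.imwrite('pics/s2.png',s)
b=crop(s,190,130,110,180,3); b=cv2.resize(b,None,fx=1,fy=1)
a=crop(t,145,160,90,120,6)[:540]; 
a=cv2.resize(a,(405,540)); b=b[:540]
cv2.imwrite('pics/d.png',np.hstack([a,b]))
E
```

```text
at 7.4 [509.7 380.  187. ] [-1.7998e+02  3.0000e-02  7.1040e+01] F [-0.6  0.3 -3. ] w 51.2 q [-0.55  0.66 -0.22  1.6   0.17  0.9  -1.16]
inc [-0.03 -0.09 -0.  ] [-0.02  0.03  0.04]
```

View pics/d.png

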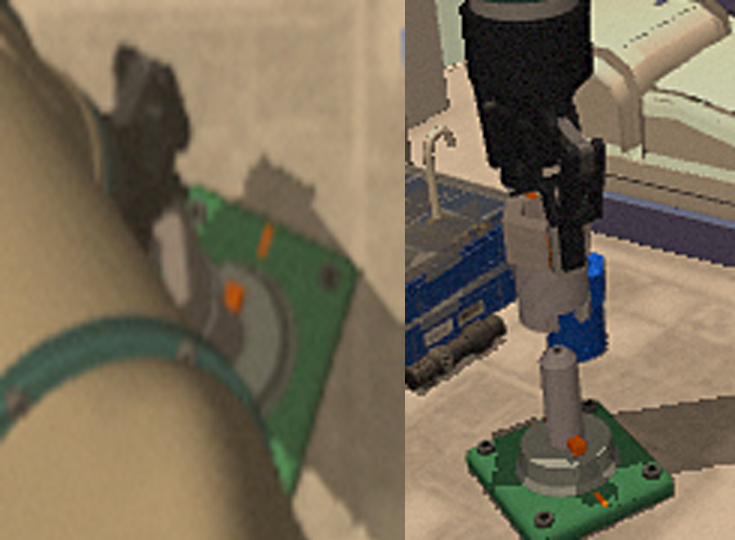

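```bash
python3 - <<'E'
from h import *
c=np.array([509.7,380.])
def ring(c,r,z,n=72):
    a=np.linspace(0,2*np.pi,n); return np.c_[c[0]+r*np.cos(a),c[1]+r*np.sin(a),0*a+z]
k=5;x0,y0,w,h=205,165,90,120
im=crop(cv2.imread('pics/s2.png'),x0,y0,w,h,k)
def draw(P,col):
    p=(proj('scene',P)-[x0,y0]+.5)*k-.5
    cv2.polylines(im,[np.round(p).astype(int)],False,col,1,cv2.LINE_AA)
zf=187-42.6
draw(ring(c,24,zf),(0,0,255));draw(ring(c,24,zf+50),(0,0,255))
draw(np.array([[*c,zf-30],[*c,zf+50]]),(0,0,255))
s=np.array([508.8,380.2])
draw(ring(s,7,115),(255,0,0));draw(ring(s,13,108),(255,0,0));draw(ring(s,32,40),(255,0,0))
y=np.radians(-19);R=np.array([[np.cos(y),-np.sin(y)],[np.sin(y),np.cos(y)]])
def rect(pts,z): q=(R@np.array(pts).T).T+s; return np.c_[q,np.full(len(q),z)]
draw(rect([(60,55),(60,-55),(-60,-55),(-60,55),(60,55)],18),(255,0,0))
draw(rect([(13,5),(24,5),(24,-5),(13,-5)],49),(255,0,255))
for sg in(1,-1):
    draw(np.r_[rect([(sg*24,8)],zf),rect([(sg*24,8)],zf+12),rect([(sg*24,-8)],zf+12),rect([(sg*24,-8)],zf)],(255,0,255))
cv2.imwrite('pics/e.png',im)
E
```

```text
(no output)
```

View pics/e.png

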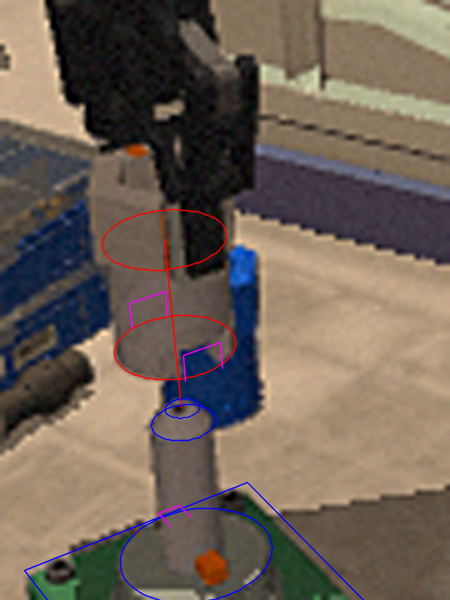

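The projected sleeve and spindle outlines match the picture: the bottom arc, the slot and the shaft-top ring at (182,408) all line up. I'm applying a 1 mm correction, then lowering gently.

move_arm --pt "0 -0.1 0.5 0 0 0" --pt "0 -0.1 1.5 0 0 0" --pt "0 -0.1 2.3 0 0 0" --pt "0 -0.1 2.7 0 0 0" --pt "0 -0.1 3.1 0 0 0" --pt "0 -0.1 3.5 0 0 0" --pt "0 -0.1 3.9 0 0 0" --pt "0 -0.1 4.3 0 0 0" --pt "0 -0.1 4.3 0 0 0" --pt "0 -0.1 4.3 0 0 0"

```text
clock: 8.5
eef_pos: [508.9, 380.5, 144.3]
tool_rot: [3.142, -0.0, 1.239]
force: [0.7, 0.0, -2.5]
width: 51.1
```

```bash
python3 - <<'E'
from h import *
inc([508.7,380.2,144],71); print(ctrl.read_state()['torque'])
E
```

```text
at 8.5 [508.9 380.5 144.3] [180.    -0.    71.01] F [ 0.7  0.  -2.5] w 51.1 q [-0.56  0.71 -0.21  1.64  0.19  0.81 -1.18]
inc [-0.04 -0.01  0.03] [ 0.   -0.    0.01]
[0.019022   0.06360558 0.059354  ]
```

move_arm --pt "0 0 0.4 0 0 0" --pt "0 0 0.8 0 0 0" --pt "0 0 1.2 0 0 0" --pt "0 0 1.7 0 0 0" --pt "0 0 2.2 0 0 0" --pt "0 0 2.8 0 0 0" --pt "0 0 3.4 0 0 0" --pt "0 0 4 0 0 0" --pt "0 0 4.5 0 0 0" --pt "0 0 4.8 0 0 0" --pt "0 0 4.8 0 0 0" --pt "0 0 4.8 0 0 0"

```text
clock: 9.7
eef_pos: [509.0, 380.6, 96.4]
tool_rot: [3.141, -0.0, 1.239]
force: [-0.2, 0.1, -3.3]
width: 51.3
```

```bash
python3 - <<'E'
from h import *
inc([508.7,380.2,96],71); print(ctrl.read_state()['torque'])
s=eyes.get_image('scene')[:,:,::-1]; cv2.imwrite('pics/f.png',crop(s,205,205,80,100,6))
E
```

```text
at 9.7 [509.  380.6  96.4] [ 1.7999e+02 -1.0000e-02  7.1010e+01] F [-0.2  0.1 -3.3] w 51.3 q [-0.57  0.77 -0.19  1.67  0.2   0.72 -1.19]
inc [-0.05 -0.01  0.04] [ 0.01 -0.01  0.01]
[-0.03557024 -0.02562128 -0.04319448]
```

View pics/f.png

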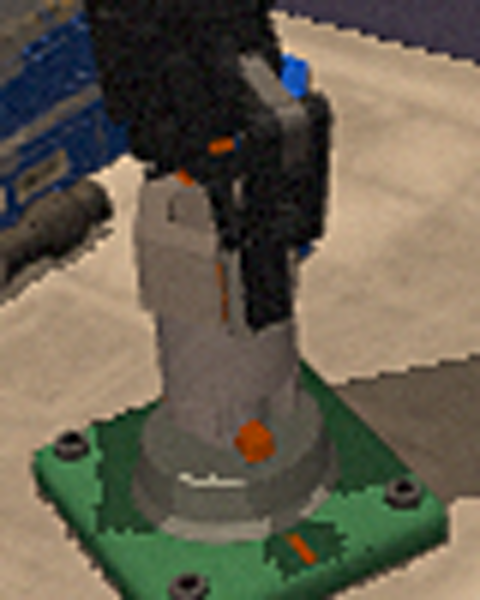

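The sleeve is on the shaft just above the lug at (254,441), with no side force. Lowering slowly to the boss.

move_arm --pt "0 0 0.2 0 0 0" --pt "0 0 0.4 0 0 0" --pt "0 0 0.6 0 0 0" --pt "0 0 0.8 0 0 0" --pt "0 0 0.9 0 0 0" --pt "0 0 1.0 0 0 0" --pt "0 0 1.1 0 0 0" --pt "0 0 1.2 0 0 0" --pt "0 0 1.3 0 0 0" --pt "0 0 1.3 0 0 0" --pt "0 0 1.3 0 0 0"

```text
clock: 10.85
eef_pos: [508.9, 380.5, 83.3]
tool_rot: [3.142, -0.0, 1.239]
force: [0.7, -0.4, -1.2]
width: 51.6
```

move_arm --pt "0 0 0.05 0 0 0" --pt "0 0 0.1 0 0 0" --pt "0 0 0.15 0 0 0" --pt "0 0 0.15 0 0 0"

```text
clock: 11.25
eef_pos: [509.0, 380.6, 82.6]
tool_rot: [3.141, -0.0, 1.239]
force: [-0.1, -0.3, 5.5]
width: 51.2
```

Contact came at exactly the predicted home height (foot about 40 mm), past the 49 mm lug level. Releasing.

move_arm --pt "0 0 0 0 0 0" --pt "0 0 0 0 0 0" --pt "0 0 0 0 0 0" --pt "0 0 0 0 0 0" --pt "0 0 0 0 0 0" --pt "0 0 0 0 0 0" --pt "0 0 0 0 0 0" --pt "0 0 0 0 0 0" --grip 1

```text
clock: 12.05
eef_pos: [508.9, 380.5, 81.8]
tool_rot: [-3.142, 0.0, 1.239]
force: [-0.1, -0.6, 0.5]
width: 85.5
```

move_arm --pt "0 0 -0.5 0 0 0" --pt "0 0 -2 0 0 0" --pt "0 0 -4 0 0 0" --pt "0 0 -7 0 0 0" --pt "0 0 -10 0 0 0" --pt "0 0 -13 0 0 0" --pt "0 0 -14 0 0 0" --pt "0 0 -14 0 0 0" --pt "0 0 -14 0 0 0"

```text
clock: 12.95
eef_pos: [508.4, 380.0, 221.2]
tool_rot: [-3.141, 0.001, 1.239]
force: [0.9, -1.1, -0.5]
width: 85.1
```

```bash
python3 - <<'E'
from h import *
inc([508.7,380.2,96],71)
s=eyes.get_image('scene')[:,:,::-1]; k=6;x0,y0=205,205; im=crop(s,x0,y0,80,100,k)
for z in(120,):
    a=np.radians(-19+30+60*np.arange(7));r=26/np.cos(np.pi/6)
    P=np.c_[508.8+r*np.cos(a),380.3+r*np.sin(a),0*a+z]
    cv2.polylines(im,[np.round((proj('scene',P)-[x0,y0]+.5)*k).astype(int)],False,(0,0,255),1)
cv2.imwrite('pics/g.png',im)
E
```

```text
at 12.95 [508.4 380.  221.2] [-1.7997e+02  6.0000e-02  7.1010e+01] F [ 0.9 -1.1 -0.5] w 85.1 q [-0.55  0.62 -0.22  1.57  0.16  0.97 -1.16]
inc [ 0.04  0.03 12.52] [-0.03  0.06  0.01]
```

View pics/g.png

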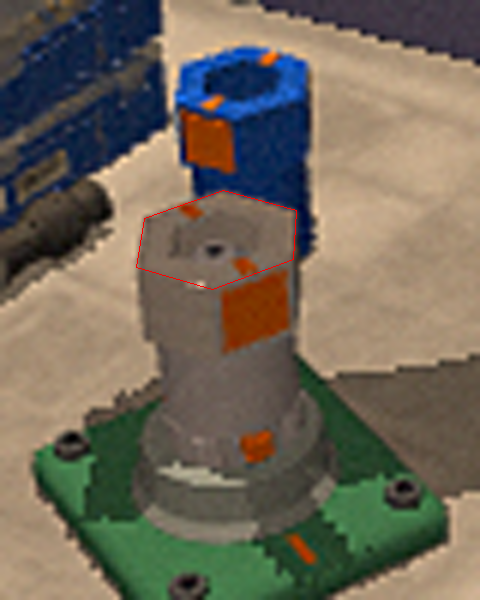

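The sleeve's top hexagon sits exactly on the outline predicted for fully home (z = 120 mm), with the lug in the slot at (257,446). The gripper is clear.

```bash
python3 -c "
from cell import ctrl
print(ctrl.finish_job())"
```

```text
the job is handed in; nothing more can be done
None
```

The sleeve is on the spindle with its slots over the lugs, and by my last checks it is fully home. I handed the job in at about 13 s; no verdict is reported.

I gripped it by its orange flats, turned it 74.5° to line up with the lugs, lowered it onto the boss in the gripper, then let go and backed off 140 mm.

- **Seating:** contact came at 5.5 N with the foot at about 40 mm, where the boss top should be. The final picture shows the top hexagon on the outline predicted for fully home, and a lug inside its slot.
- **Release:** the gripper was open at 85 mm, the forces were near zero, and nothing was being touched.
- **Other things on the bench:** the arm did not go near the instrument head, marker or lens. I did not measure their positions again at the end.

No check failed. The two cameras' estimates of the shaft position differed by about 1 mm, which is well inside the fit clearance. The spindle's base plate fitted less consistently (up to about 8 mm), so I used the shaft and lugs.

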